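# Draw the bottom paddle board from the stack and plate it on the revolving stand

## Task

First turn the revolving plating stand clockwise to its next stop, so that the empty dark pad comes to the pointer. Then draw the paddle-shaped serving board by its handle out from under the stack in the rack, without unpiling or toppling the stack, lay it flat and square within the dark pad, and finally stand the small open steel pot upright in the middle of the paddle's blade. The stack must stay piled in its rack, and the white shaker and the wooden mill stay where they stand.

Things in the scene. Friction and masses are not known exactly. Their poses are not given: they have to be found in the camera images.
- turntable (a joint): angle (rad) of the round wooden turntable (diameter 410 mm, top 45 mm above the worktop), positive counter-clockwise from above. Spring stops at -1.571, 0, +1.571; hard ends at +-1.75. It starts at about +1.571; at 0 the empty pad is at the pointer. The spring pulls it into a stop from within about 0.7 rad; between stops it resists with up to about 6 N at a post
- stand_axis (a point): point on the turntable's axis, 48 mm above the worktop; its frame does not turn: -x points to the fixed pointer (flat steel bar with a small cone, sticking out from under the turntable's edge). The three places without the dark rectangular pad carry white bowls (diameter 84, top 82 mm above the worktop) fixed to the turntable
- post (a point): middle, 83 mm above the worktop, of one of four alike upright steel posts for turning the turntable by hand: diameter 16 mm, from the turntable's top (45 mm) to 106 mm above the worktop, 177 mm from the axis, midway between the places. This one is 45 degrees clockwise (from above) of the empty pad and moves with the turntable
- vacant_pad (a point): centre of the top face (48 mm above the worktop) of the empty dark rectangular pad on the turntable, 130 mm from the axis; the pad is 204 mm long along its y, 90 mm wide along its x (x is radial, pointing to the axis) and moves with the turntable
- rack: steel rack: base plate 150 x 170 mm, 20 mm high, origin at the centre of its underside, open front -x. Two posts (diameter 12, to 93 mm high) at x = -69, y = +-56 mm leave 100 mm: the narrow paddle passes between them, the wider boards on it are held back. The paddle lies on the base plate, handle out to -x, and draws out along -x
- paddle_mid (a point): centre (half-way along and up) of the wooden paddle board at the bottom of the stack: 180 mm long along x, 14 mm thick, 110 g; blade 115 x 66 mm at the +x end, handle 65 x 26 mm at the -x end. At the start it is about 60 mm in front of the rack's origin, 27 mm above the worktop; the blade reaches 30 mm behind that origin
- handle_mid (a point): centre of the paddle's handle (26 mm wide along y, 14 mm thick), 57.5 mm to -x of the paddle's centre
- blade_mid (a point): centre of the paddle's blade, 32.5 mm to +x of the paddle's centre, half-way up
- slab1: lower of two plain rectangular wooden boards lying on the paddle, 120 x 140 x 16 mm, about 200 g; origin at the centre of its underside, z up. Drops by 14 mm onto the rack when the paddle is out
- slab2: upper rectangular wooden board, the same size, lying on slab1; origin at the centre of its underside
- jar: closed glass jar with a steel cap, diameter 72, height 75 mm, about 300 g, standing on slab2; origin at the centre of its underside
- pot_mid (a point): centre (half-way up) of the small open steel pot, a plain round cup, diameter 60 mm at the rim, tapering a little to its foot, 60 mm high, about 120 g, standing on the worktop
- shaker: bystander: squat closed white ceramic jar with a steel cap, diameter 52, height 65 mm; origin at the centre of its underside; it may have swapped places with the pot
- mill: bystander: turned dark wooden pepper mill, diameter 58, height 165 mm; origin at the centre of its underside

How it is judged:
By the outcome, as a careful person would: the job done as asked, in the order asked, and still so for the second after the job is handed in, with the robot touching nothing.
It also fails if it takes over 72 s, if anything falls off the work surface, if the arm or the gripper's body presses on something with over 40 N, if the wrist force passes 120 N, or if a joint passes its speed limit or range.

## Robot

A 7-joint arm with a two-finger parallel gripper is mounted at the origin on the work surface. World frame = base frame: x ahead of the robot, y to its left, z up, the work surface at z = 0. Lengths are in m, angles in rad, forces in N, time in s.
With the tool pointing down it reaches from about 0.4 to 0.85 m from the base axis. Payload 4.5 kg.
Tool frame: the origin (TCP) lies midway between the tips of the shut fingers; the grasp point (between the pads) lies 19 mm behind it; z points along the fingers, y is the line along which they close (so a half turn about z gives the same grasp; the last joint's range is limited). The gripper opens to 88 mm and grips with 3 to 60 N. Pads are 18 mm wide; open, the fingers measure 123 mm over their backs; the gripper's body (75 mm by 187 mm) begins 45 mm behind the grasp point.
Start: joints at [1.354, 0.689, -0.195, 1.565, 0.157, 0.902, -0.215], TCP at [0.155, -0.605, 0.239] pointing down, gripper open.
Joint ranges: [-3.01, 3.01], [-0.46, 2.08], [-1.47, 1.51], [0.13, 2.56], [-1, 4.14], [0.04, 2.09], [-2.66, 2.66]. Speed limits (rad/s): [2.57, 2.57, 3.14, 3.14, 3.14, 3.14, 3.14].

## Interface

Orientations are given as a unit quaternion [x, y, z, w].
In Python, from cell import ctrl, cams gives the robot as it stands.
- The arm moves only by the tool drive_tool, never from a script. Its argument "targets" is a list that holds one entry, the list of rows, each a list of 7 numbers: the shift along the tool's x, y, z in m, then the turn, a rotation vector about the tool's x, y, z in rad, then the opening, from 0 (shut) to 1 (fully open). A call has exactly 8 rows; each row is the pose to reach, as a shift and turn from the pose commanded when the call began, along the tool's axes at that moment; what a row does not reach only later rows make up. A row lasts 1/8 s, in which the tool goes at most 62.5 mm and 10.7 degrees, less where a joint would pass 70% of its speed; a pose out of reach is approached as far as the arm can. A call with a gripper value outside its range is refused whole. The fingers move at their own pace and stop on an object; "grip_force" is the grip in N (left out, the last holds). Time passes only in rows, so rows that repeat a pose let the fingers close, or fill a call up. It gives the time, the measured TCP pose, the force, the opening and the grip force at its end, in the units of the state.
- ctrl.state(): the state, without advancing time (a new reading comes with each control period).
- cams.camera(name): name is "scene" or "top"; returns (picture, depth): 480x640x3 uint8, blue, green, red; 480x640 float32, m along the optical axis (not along the pixel's ray), 0 where there is no reading.
- cams.camera_info(name): a dict with "fovy" (degrees; the focal length in pixels is half the picture's height over the tangent of half this angle, whatever the lens; pixels are square), "cx", "cy" (the principal point, pixels), "R" (3x3) and "t" (3): a world point X has camera coordinates R X + t. Camera axes: x right, y down, z forward; pixel columns grow to the right and rows downward; lengths in m; the calibration is good to about 2 mm. A picture is of the moment at which its call begins. camera_info takes no time and is no camera call.
- ctrl.job_done(): hands the job in; it is judged then, once.
The state is a dict: "t": time; "joints": joint angles; "joint_velocities": joint speeds; "joint_torque": joint torques, N m; "eef_pos": TCP position; "eef_rot": TCP orientation; "ft_force": force on the tool from outside, world axes, zero at the start; "moment": the same for the moment, N m; "grip_width": opening from 0.0 (shut) to 1.0 (fully open); "grasp_force": force on a finger pad.
Only numpy, scipy, OpenCV 4.12 (cv2) and the standard library are available. Lean on these libraries where they do the work, as an engineer would, in place of code of your own. Each camera call takes 0.05 s, during which the arm holds its last target. There are 200 camera calls.

## Working session

There is one attempt and no reset: what is moved stays moved. The work goes in short steps, Python scripts to look and compute and a tool call to move; the robot and the scene stay as the last step left them, time stands still between calls to the robot, and variables do not carry over. Pictures are saved under pics/ and viewed, at most 10 in all, crops included, and the job is handed in when it is done.

Besides the shell and the picture viewer there is one more tool, called in YAML: its name, and indented under it one key for each argument. drive_tool: Moves the arm, as the interface text tells. Its arguments: {"type":"object","properties":{"targets":{"type":"array","items":{"type":"array","items":{"type":"array","items":{"type":"number"}}}},"grip_force":{"type":"number"}},"required":["targets"]}

```bash
mkdir -p pics; cat > h.py <<'E'
import numpy as np, cv2
from cell import ctrl, cams
from scipy.spatial.transform import Rotation as R
def K(n):
    i=cams.camera_info(n); f=240/np.tan(np.radians(i['fovy'])/2); return f,i['cx'],i['cy'],np.array(i['R']),np.array(i['t'])
def cloud(n,d):
    f,cx,cy,Rm,t=K(n); v,u=np.mgrid[0:480,0:640]
    P=np.stack([(u-cx)/f*d,(v-cy)/f*d,d],-1); return (P-t)@Rm
def ray(n,u,v,z):
    f,cx,cy,Rm,t=K(n); d=Rm.T@np.array([(u-cx)/f,(v-cy)/f,1]); o=-Rm.T@t
    return o+d*(z-o[2])/d[2]
def proj(n,X):
    f,cx,cy,Rm,t=K(n); c=Rm@np.array(X)+t; return c[0]/c[2]*f+cx,c[1]/c[2]*f+cy
def tool(p,yaw=None):
    s=ctrl.state(); r=R.from_quat(s['eef_rot']); return r.inv().apply(np.array(p)-s['eef_pos'])
E
python3 - <<'E'
from h import *
np.set_printoptions(precision=3,suppress=True)
for n in('scene','top'):
    p,d=cams.camera(n); cv2.imwrite(f'pics/{n}0.png',p); np.savez(f'{n}0.npz',p=p,d=d); print(n,K(n), -K(n)[3].T@K(n)[4])
s=ctrl.state(); print(s); print(R.from_quat(s['eef_rot']).as_matrix())
E
```

```text
scene (np.float64(464.18591874059274), 323.62397674911654, 240.40034453537123, array([[-0.687,  0.727, -0.019],
       [ 0.536,  0.488, -0.689],
       [-0.491, -0.483, -0.725]]), array([ 0.317, -0.278,  1.183])) [0.948 0.477 0.672]
top (np.float64(545.4193377796778), 316.8573742224102, 236.5293758705161, array([[-0.01 , -1.   , -0.021],
       [-0.995,  0.012, -0.1  ],
       [ 0.1  ,  0.02 , -0.995]]), array([0.095, 0.584, 1.155])) [0.466 0.065 1.21 ]
{'t': 0.1, 'joints': array([ 1.354,  0.69 , -0.195,  1.566,  0.157,  0.903, -0.215]), 'joint_velocities': array([-0.002, -0.003, -0.   , -0.002, -0.   ,  0.001,  0.   ]), 'joint_torque': array([ -0.004, -52.849,  -1.272, -15.384,  -0.053,   0.002,   0.   ]), 'eef_pos': array([ 0.155, -0.605,  0.238]), 'eef_rot': array([ 0.992,  0.125, -0.   , -0.001]), 'ft_force': array([-0.407, -0.103, -0.028]), 'moment': array([-0.009,  0.052, -0.013]), 'grasp_force': 0.0, 'grip_width': 0.9979455158738308}
[[ 0.969  0.248 -0.001]
 [ 0.248 -0.969  0.002]
 [-0.    -0.002 -1.   ]]
```

View pics/scene0.png

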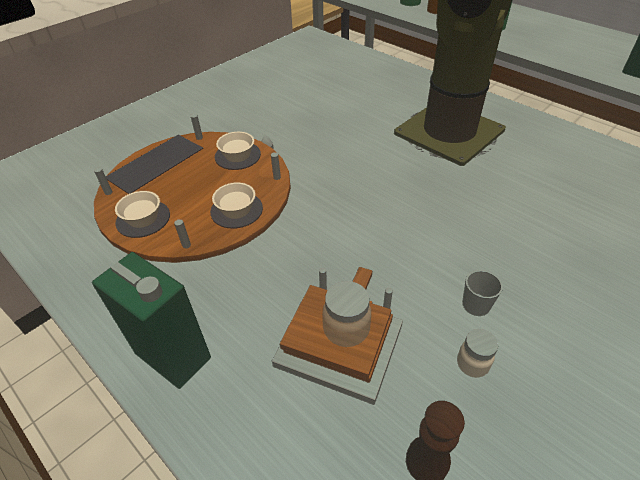

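View pics/top0.png

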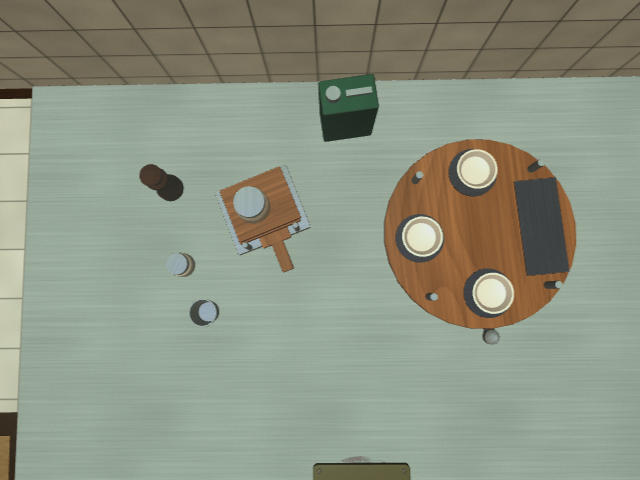

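The views show the turntable (top view centre ≈(480,233)) with its pad on the right at (541,227) and its pointer cone at (491,337). The rack stack is at (262,210) with the handle at (283,255). The pot is at (205,312), the shaker at (180,264) and the mill at (160,180).

```bash
python3 - <<'E'
from h import *
np.set_printoptions(precision=4,suppress=True)
D={n:np.load(n+'0.npz') for n in('scene','top')}
p,d=D['top']['p'],D['top']['d']; C=cloud('top',d); z=C[...,2]
v,u=np.mgrid[0:480,0:640]
hsv=cv2.cvtColor(p,cv2.COLOR_BGR2HSV)
print('table z',np.median(z[380:440,100:300]))
def win(u0,u1,v0,v1): return (u>=u0)&(u<u1)&(v>=v0)&(v<v1)&(d>0)
tt=win(370,590,125,340)&(z>.035)&(z<.056)
P=C[tt]; print('tt z',np.median(P[:,2]))
c,_=cv2.minEnclosingCircle(P[:,:2].astype(np.float32)); print('tt circ',c,_)
cn=max(cv2.findContours(tt.astype(np.uint8),0,2)[0],key=cv2.contourArea); print('tt fit',ray('top',*cv2.fitEllipse(cn)[0],.045))
pad=(win(505,575,170,285)&(hsv[...,2]<80)&(hsv[...,1]<90)&(z>.03)&(z<.06)).astype(np.uint8); pad=cv2.morphologyEx(pad,2,np.ones((5,5)))
def rect(m,zz):
    cn=max(cv2.findContours(m.astype(np.uint8),0,2)[0],key=cv2.contourArea)
    q=np.array([ray('top',*a[0],zz)[:2] for a in cn]).astype(np.float32); return cv2.minAreaRect(q)
print('pad',rect(pad,.048))
# handle, slab
h=win(262,300,238,280)&(hsv[...,1]>90)&(z>.015)&(z<.05)
print('handle',rect(h,.034))
s=win(210,315,160,260)&(hsv[...,1]>90)&(z>.055)&(z<.08); print('slab2',rect(s,.066),np.median(z[s]))
s=win(205,315,160,260)&(z>.012)&(z<.026); print('rack',rect(cv2.morphologyEx(win(205,315,160,260).astype(np.uint8)*((z>.012)&(z<.085)),2,np.ones((3,3))),.02))
for nm,w,lo,hi in(('jar',(225,280,175,230),.13,.16),('pot',(185,230,290,330),.045,.075),('shaker',(160,205,245,285),.055,.075),('mill',(130,190,155,205),.14,.19),('cone',(478,505,325,350),.005,.06)):
    m=win(*w)&(z>lo)&(z<hi); Q=C[m]; print(nm,cv2.minEnclosingCircle(Q[:,:2].astype(np.float32)),m.sum(),np.median(Q[:,2]))
for nm,w in(('postLR',(535,570,275,295)),('postLL',(420,445,285,305)),('postUL',(410,430,165,185)),('postUR',(525,550,155,175))):
    m=win(*w)&(z>.09)&(z<.12); print(nm,C[m].mean(0),m.sum())
E
```

```text
table z -0.0005939638783212934
tt z 0.04511468367198112
tt circ (0.6167550683021545, -0.20304831862449646) 0.26575353741645813
tt fit [ 0.5856 -0.2567  0.045 ]
pad ((0.6010622978210449, -0.38843244314193726), (0.20154444873332977, 0.08868739008903503), 4.935845375061035)
handle ((0.5484046339988708, 0.17586658895015717), (0.07935138791799545, 0.05646377056837082), 10.211390495300293)
slab2 ((0.6526880264282227, 0.20930737257003784), (0.12082579731941223, 0.13859429955482483), 21.806102752685547) 0.06518634592945483
rack ((0.6260630488395691, 0.20136015117168427), (0.2019767165184021, 0.1695442646741867), 21.05253791809082)
jar ((0.646305501461029, 0.22302481532096863), 0.03166532143950462) 787 0.14029859260873526
pot ((0.4248480498790741, 0.33211401104927063), 0.03035726770758629) 203 0.057626667433979824
shaker ((0.5279409289360046, 0.3864825367927551), 0.02318735606968403) 393 0.06414639989462327
mill ((0.7016503810882568, 0.4193360209465027), 0.022988811135292053) 381 0.15041623571206716
cone ((0.36950230598449707, -0.2750236392021179), 0.036374304443597794) 302 0.035699810840344286
postLR [ 0.476  -0.3926  0.1026] 71
postLL [ 0.4543 -0.1444  0.1038] 57
postUL [ 0.7021 -0.1223  0.1038] 59
postUR [ 0.7243 -0.3707  0.1024] 68
```

drive_tool:
  targets:
    - [[0.045,-0.016,0.008,0,0,0.02,0.5],[0.095,-0.033,0.02,0,0,0.05,0.5],[0.15,-0.052,0.03,0,0,0.08,0.5],[0.205,-0.071,0.04,0,0,0.11,0.5],[0.26,-0.09,0.05,0,0,0.14,0.5],[0.315,-0.109,0.06,0,0,0.16,0.5],[0.364,-0.126,0.065,0,0,0.16,0.5],[0.364,-0.126,0.065,0,0,0.16,0.5]]
  grip_force: 25

```text
t: 1.1
eef_pos: [0.4814, -0.3876, 0.1728]
eef_rot: [0.999, 0.05, 0.001, -0.002]
ft_force: [-0.0, 0.4, -0.4]
grip_width: 0.503
grasp_force: 0.0
```

drive_tool:
  targets:
    - [[-0.006,0.0045,0.03,0,0,0,0.5],[-0.006,0.0045,0.07,0,0,0,0.5],[-0.006,0.0045,0.105,0,0,0,0.5],[-0.006,0.0045,0.105,0,0,0,0.3],[-0.006,0.0045,0.105,0,0,0,0.1],[-0.006,0.0045,0.105,0,0,0,0.0],[-0.006,0.0045,0.105,0,0,0,0.0],[-0.006,0.0045,0.105,0,0,0,0.0]]

```text
t: 2.1
eef_pos: [0.4725, -0.3981, 0.0702]
eef_rot: [0.999, 0.046, 0.002, 0.001]
ft_force: [1.0, 3.2, 6.2]
grip_width: 0.168
grasp_force: 25.0
```

```bash
python3 - <<'E'
from h import *
np.set_printoptions(precision=4,suppress=True)
s=ctrl.state(); r=R.from_quat(s['eef_rot']); print(s['eef_pos'],s['grip_width'],s['grasp_force'],s['ft_force'],r.as_matrix())
c=np.array([.5885,-.2575]); p=s['eef_pos'][:2]-c; print(np.hypot(*p))
for k in range(1,13):
    a=np.radians(-7.5*k); M=np.array([[np.cos(a),-np.sin(a)],[np.sin(a),np.cos(a)]])
    print(k, r.inv().apply(np.r_[M@p-p,0]))
E
```

```text
[ 0.4725 -0.3981  0.0702] 0.16794142361047554 25.00051360577345 [1.0094 3.1786 6.2452] [[ 0.9958  0.0914  0.0032]
 [ 0.0914 -0.9958 -0.0011]
 [ 0.0031  0.0014 -1.    ]]
0.1822546052575972
1 [-0.0158 -0.0179 -0.0001]
2 [-0.0291 -0.0376 -0.0001]
3 [-0.0398 -0.059  -0.0002]
4 [-0.0475 -0.0815 -0.0003]
5 [-0.0523 -0.1049 -0.0003]
6 [-0.0539 -0.1286 -0.0003]
7 [-0.0525 -0.1524 -0.0004]
8 [-0.0479 -0.1758 -0.0004]
9 [-0.0404 -0.1984 -0.0004]
10 [-0.0299 -0.2199 -0.0004]
11 [-0.0167 -0.2398 -0.0004]
12 [-0.0011 -0.2577 -0.0004]
```

drive_tool:
  targets:
    - [[-0.0075,-0.0085,0,0,0,0,0],[-0.0155,-0.0175,0,0,0,0,0],[-0.028,-0.0365,0,0,0,0,0],[-0.0385,-0.057,0,0,0,0,0],[-0.046,-0.079,0,0,0,0,0],[-0.051,-0.102,0,0,0,0,0],[-0.0525,-0.125,0,0,0,0,0],[-0.051,-0.148,0,0,0,0,0]]

```text
t: 3.1
eef_pos: [0.3988, -0.2561, 0.0694]
eef_rot: [0.999, 0.043, -0.006, -0.0]
ft_force: [-14.6, -0.8, 5.8]
grip_width: 0.067
grasp_force: 13.9
```

```bash
python3 - <<'E'
from h import *
a,d=cams.camera('scene'); cv2.imwrite('pics/s1.png',cv2.resize(a[60:300,60:380],(800,600)))
s=ctrl.state(); print(s['eef_pos'],s['grip_width'],s['grasp_force'],s['ft_force'])
E
```

```text
[ 0.39754943 -0.25032887  0.06872308] 0.017383600495664574 3.335039340890944 [-6.98068211  7.91218962  1.17761936]
```

View pics/s1.png

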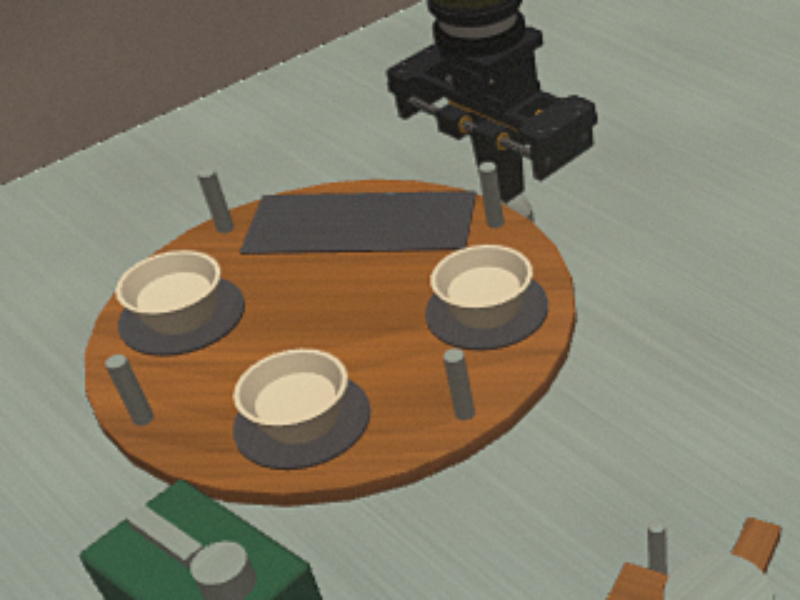

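The fingers slipped off the post outward, and the stand is about half way round with the post still next to the fingers (crop ≈(490,195)). I'll measure the stand angle and then re-grip.

```bash
python3 - <<'E'
from h import *
np.set_printoptions(precision=4,suppress=True)
p,d=cams.camera('top'); C=cloud('top',d); z=C[...,2]
m=((z>.09)&(z<.112)&(np.abs(np.hypot(C[...,0]-.5885,C[...,1]+.2575)-.177)<.02)).astype(np.uint8)
n,l,st,ce=cv2.connectedComponentsWithStats(m)
for i in range(1,n):
    if st[i,4]>20: q=C[l==i].mean(0); print(q,st[i,4],np.degrees(np.arctan2(q[1]+.2575,q[0]-.5885)))
s=ctrl.state(); print(s['eef_pos'],s['grip_width'],s['ft_force'],s['grasp_force'])
E
```

```text
[ 0.7652 -0.2698  0.1026] 64 -3.972918741099412
[ 0.6017 -0.0817  0.1036] 54 85.70355967067096
[ 0.5768 -0.4332  0.1029] 68 -93.82386297268857
[ 0.3977 -0.2504  0.0684] 0.007707430531719309 [-9.4841  5.1882  4.9311] 4.797133584361291
```

drive_tool:
  targets:
    - [[-0.02,0.0,0,0,0,0,0],[-0.035,0.0,-0.005,0,0,0,0],[-0.035,0.0,-0.05,0,0,0,0],[-0.035,0.0,-0.1,0,0,0,0],[-0.035,0.0,-0.14,0,0,0,0.5],[-0.035,-0.04,-0.14,0,0,0,0.5],[-0.035,-0.09,-0.14,0,0,0,0.5],[-0.02,-0.15,-0.14,0,0,0,0.5]]
  grip_force: 30

```text
t: 4.2
eef_pos: [0.3715, -0.1079, 0.2091]
eef_rot: [0.999, 0.043, -0.0, 0.0]
ft_force: [1.7, 0.6, 0.5]
grip_width: 0.435
grasp_force: 0.0
```

```bash
python3 - <<'E'
from h import *
np.set_printoptions(precision=4,suppress=True)
p,d=cams.camera('top'); C=cloud('top',d); z=C[...,2]
m=((z>.09)&(z<.112)&(np.abs(np.hypot(C[...,0]-.5885,C[...,1]+.2575)-.177)<.02)).astype(np.uint8)
n,l,st,ce=cv2.connectedComponentsWithStats(m)
for i in range(1,n):
    if st[i,4]>20: q=C[l==i].mean(0); print(q,st[i,4],np.degrees(np.arctan2(q[1]+.2575,q[0]-.5885)))
s=ctrl.state(); print(s['eef_pos'],s['grip_width'],s['ft_force'],R.from_quat(s['eef_rot']).as_matrix())
D=np.load('top0.npz'); p,d=D['p'],D['d']; z=cloud('top',d)[...,2]; hsv=cv2.cvtColor(p,cv2.COLOR_BGR2HSV)
m=np.zeros((480,640),np.uint8); m[244:276,262:300]=((hsv[...,1]>100)&(hsv[...,2]>70)&(z>.025)&(z<.042))[244:276,262:300]
m=cv2.morphologyEx(m,cv2.MORPH_OPEN,np.ones((3,3)))
cn=max(cv2.findContours(m,0,2)[0],key=cv2.contourArea); q=np.array([ray('top',*a[0],.034)[:2] for a in cn]).astype(np.float32)
print('handle',cv2.minAreaRect(q),cv2.boxPoints(cv2.minAreaRect(q)),np.median(z[m>0]),m.sum())
# rack posts
C=cloud('top',d)
m=((z>.083)&(z<.1)); m[:,:200]=0; m[:,320:]=0; m[:215]=0;m[270:]=0
n,l,st,ce=cv2.connectedComponentsWithStats(m.astype(np.uint8))
for i in range(1,n): print('rpost',C[l==i].mean(0),st[i,4])
E
```

```text
[ 0.7247 -0.3702  0.1023] 70 -39.59924797181617
[ 0.7021 -0.122   0.1035] 57 50.01957862423305
[ 0.4765 -0.3928  0.1029] 67 -129.62301686052052
[ 0.4541 -0.1446  0.1045] 58 139.98475135373485
[ 0.3735 -0.0975  0.209 ] 0.47509737707359534 [-0.6944  4.7175 -0.9443] [[ 0.9946  0.1041 -0.0001]
 [ 0.1041 -0.9946  0.0044]
 [ 0.0004 -0.0043 -1.    ]]
handle ((0.5433619022369385, 0.16343161463737488), (0.0637957900762558, 0.02410522662103176), 21.500810623168945) [[0.5093 0.163 ]
 [0.5181 0.1405]
 [0.5775 0.1639]
 [0.5686 0.1863]] 0.033361070464537804 324
rpost [0.6155 0.2095 0.0904] 25
rpost [0.6203 0.2473 0.086 ] 1
rpost [0.6161 0.2411 0.0855] 1
rpost [0.613  0.2349 0.0919] 2
rpost [0.6041 0.1333 0.0916] 26
rpost [0.5639 0.2371 0.0916] 30
```

The stand has settled at the next stop (posts at 140°, 50°, −40° and −130°). Next is the handle.

drive_tool:
  targets:
    - [[0.02,-0.025,0.0,0,0,-0.03,0.6],[0.045,-0.06,0.0,0,0,-0.07,0.65],[0.075,-0.1,0.0,0,0,-0.12,0.65],[0.105,-0.14,0.0,0,0,-0.17,0.65],[0.135,-0.18,0.02,0,0,-0.22,0.65],[0.165,-0.215,0.05,0,0,-0.267,0.65],[0.181,-0.238,0.08,0,0,-0.267,0.65],[0.181,-0.238,0.08,0,0,-0.267,0.65]]
  grip_force: 55

```text
t: 5.25
eef_pos: [0.5307, 0.1466, 0.1268]
eef_rot: [0.984, 0.179, -0.002, -0.0]
ft_force: [0.9, -0.4, -0.4]
grip_width: 0.65
grasp_force: 0.0
```

```bash
python3 - <<'E'
from h import *
np.set_printoptions(precision=4,suppress=True)
a,d=cams.camera('scene'); cv2.imwrite('pics/s2.png',cv2.resize(a[180:420,250:570],(800,600)))
s=ctrl.state(); print(s['eef_pos'],s['grip_width'],tool([.5289,.1578,.023]),R.from_quat(s['eef_rot']).as_euler('xyz',degrees=True))
E
```

```text
[0.5308 0.1447 0.1281] 0.6514605410900238 [ 0.0031 -0.013   0.1051] [179.962    0.1708  20.5323]
```

View pics/s2.png

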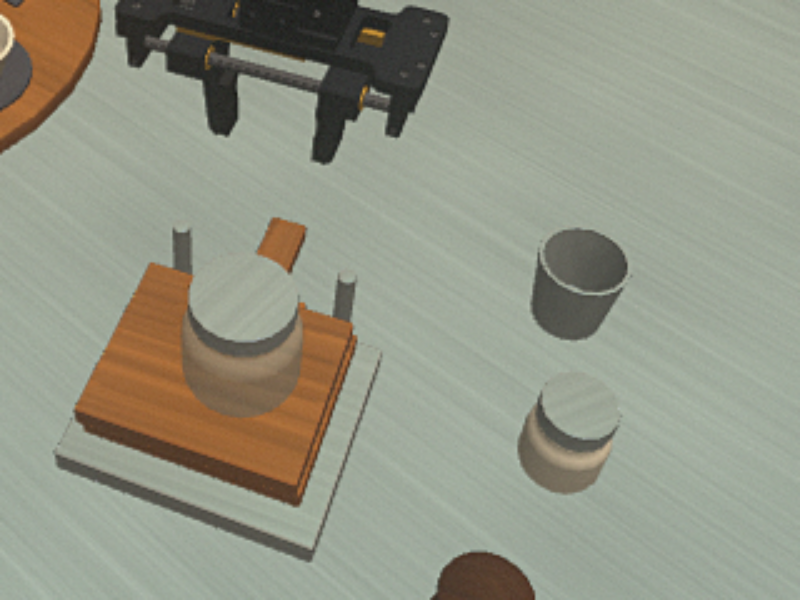

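The gripper hovers over the handle (crop ≈(283,240)). The stack is intact, and the open pot stands upright at (580,280).

drive_tool:
  targets:
    - [[0.002,-0.013,0.02,0,0,-0.015,0.65],[0.002,-0.013,0.06,0,0,-0.015,0.65],[0.002,-0.013,0.09,0,0,-0.015,0.65],[0.002,-0.013,0.105,0,0,-0.015,0.65],[0.002,-0.013,0.105,0,0,-0.015,0.65],[0.002,-0.013,0.105,0,0,-0.015,0.4],[0.002,-0.013,0.105,0,0,-0.015,0.1],[0.002,-0.013,0.105,0,0,-0.015,0.1]]
  grip_force: 55

```text
t: 6.3
eef_pos: [0.5296, 0.1587, 0.0244]
eef_rot: [0.983, 0.185, 0.001, -0.0]
ft_force: [-0.0, -1.1, -0.0]
grip_width: 0.331
grasp_force: 0.0
```

drive_tool:
  targets:
    - [[0,0,0,0,0,0,0.1],[0,0,0,0,0,0,0.1],[0,0,0,0,0,0,0.1],[-0.004,0,0,0,0,0,0.1],[-0.01,0,0,0,0,0,0.1],[-0.016,0,0,0,0,0,0.1],[-0.022,0,0,0,0,0,0.1],[-0.028,0,0,0,0,0,0.1]]
  grip_force: 55

```text
t: 7.3
eef_pos: [0.5075, 0.1504, 0.0243]
eef_rot: [0.983, 0.185, 0.005, -0.001]
ft_force: [7.4, 2.1, -0.7]
grip_width: 0.287
grasp_force: 55.0
```

drive_tool:
  targets:
    - [[-0.007,0,0,0,0,0,0.1],[-0.014,0,0,0,0,0,0.1],[-0.021,0,0,0,0,0,0.1],[-0.028,0,0,0,0,0,0.1],[-0.035,0,0,0,0,0,0.1],[-0.042,0,0,0,0,0,0.1],[-0.049,0,0,0,0,0,0.1],[-0.056,0,0,0,0,0,0.1]]

```text
t: 8.3
eef_pos: [0.45, 0.1276, 0.0236]
eef_rot: [0.983, 0.185, -0.0, 0.0]
ft_force: [1.3, 0.1, 0.5]
grip_width: 0.289
grasp_force: 55.0
```

drive_tool:
  targets:
    - [[-0.007,0,0,0,0,0,0.1],[-0.014,0,0,0,0,0,0.1],[-0.021,0,0,0,0,0,0.1],[-0.028,0,0,0,0,0,0.1],[-0.034,0,0,0,0,0,0.1],[-0.038,0,0,0,0,0,0.1],[-0.042,0,0,0,0,0,0.1],[-0.044,0,0,0,0,0,0.1]]

```text
t: 9.3
eef_pos: [0.4181, 0.1136, 0.0313]
eef_rot: [0.983, 0.184, -0.009, 0.001]
ft_force: [-0.2, 0.5, -0.8]
grip_width: 0.289
grasp_force: 55.0
```

```bash
python3 - <<'E'
from h import *
np.set_printoptions(precision=4,suppress=True)
a,d=cams.camera('scene'); cv2.imwrite('pics/s3.png',cv2.resize(a[180:420,250:570],(800,600)))
s=ctrl.state(); print(s['eef_pos'],s['grip_width'],s['grasp_force'],s['ft_force'],s['moment'],R.from_quat(s['eef_rot']).as_euler('xyz',degrees=True))
E
```

```text
[0.4183 0.1137 0.0313] 0.2833606246535702 54.99468505382538 [-0.364   0.0815 -0.3932] [-0.0797  0.0252 -0.0228] [-179.9055    1.0359   21.1888]
```

View pics/s3.png

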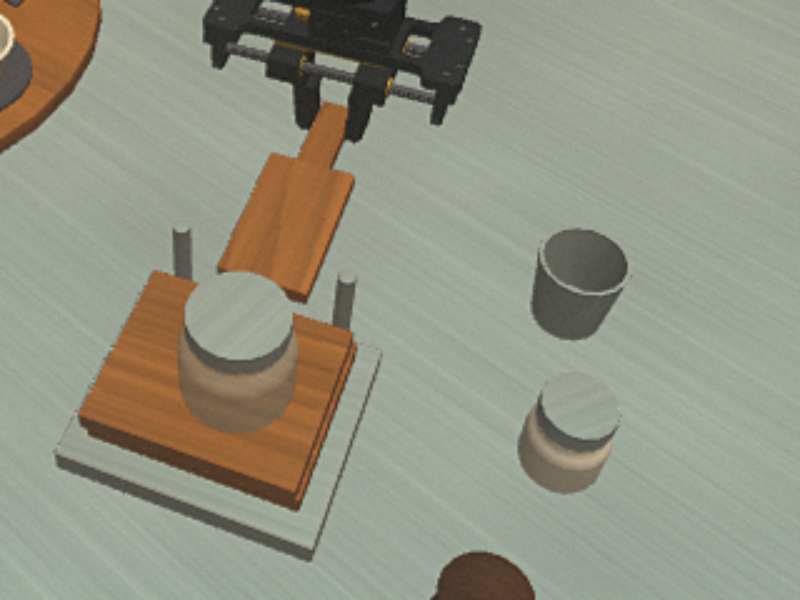

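The paddle is out and the stack is still piled in its rack with the jar upright. I'll lift and carry it.

drive_tool:
  targets:
    - [[0.0,0,-0.03,0,0,0,0.1],[0.005,0,-0.07,0,0,0,0.1],[0.01,0,-0.115,0,0,0,0.1],[0.01,0.01,-0.16,0,0,-0.05,0.1],[0.01,0.04,-0.18,0,0,-0.18,0.1],[0.0,0.08,-0.18,0,0,-0.33,0.1],[-0.01,0.125,-0.18,0,0,-0.48,0.1],[-0.025,0.17,-0.18,0,0,-0.63,0.1]]

```text
t: 10.35
eef_pos: [0.4602, -0.054, 0.2113]
eef_rot: [0.876, 0.482, -0.009, -0.003]
ft_force: [1.1, -0.1, -1.5]
grip_width: 0.288
grasp_force: 55.0
```

```bash
python3 - <<'E'
from h import *
np.set_printoptions(precision=4,suppress=True)
s=ctrl.state(); r=R.from_quat(s['eef_rot']); print(s['eef_pos'],s['joints'],r.as_euler('xyz',degrees=True),s['grip_width'])
print(tool([.465,-.342,.16]), (r.inv()*R.from_euler('xyz',[180,0,95.2],degrees=True)).as_rotvec())
E
```

```text
[ 0.4602 -0.054   0.2113] [ 0.5843  0.6778 -0.9321  2.0318  0.745   0.8364 -1.3538] [-179.2628    0.7272   57.6545] 0.2875283990485749
[-0.2401  0.1589  0.0523] [-0.0166  0.008  -0.6554]
```

drive_tool:
  targets:
    - [[-0.02,0.02,0.0,0,0,-0.1,0.1],[-0.06,0.045,0.0,-0.005,0.002,-0.22,0.1],[-0.1,0.07,0.0,-0.01,0.004,-0.34,0.1],[-0.145,0.097,0.01,-0.015,0.006,-0.47,0.1],[-0.19,0.125,0.03,-0.016,0.008,-0.58,0.1],[-0.225,0.149,0.045,-0.016,0.008,-0.655,0.1],[-0.24,0.159,0.052,-0.016,0.008,-0.655,0.1],[-0.24,0.159,0.052,-0.016,0.008,-0.655,0.1]]

```text
t: 11.35
eef_pos: [0.4642, -0.3405, 0.16]
eef_rot: [0.677, 0.736, 0.0, -0.001]
ft_force: [-0.1, 0.2, -0.9]
grip_width: 0.284
grasp_force: 55.0
```

```bash
cat > pad.py <<'E'
from h import *
import sys
np.set_printoptions(precision=4,suppress=True)
p,d=cams.camera('top'); C=cloud('top',d); z=C[...,2]; hsv=cv2.cvtColor(p,cv2.COLOR_BGR2HSV)
s=ctrl.state(); r=R.from_quat(s['eef_rot']); print(s['eef_pos'],r.as_euler('xyz',degrees=True),s['grip_width'],s['ft_force'])
zt=float(sys.argv[1])
m=((np.abs(z-zt)<.012)&(hsv[...,1]>90)&(np.abs(C[...,0]-.46)<.12)&(np.abs(C[...,1]+.26)<.15)).astype(np.uint8)
m=cv2.morphologyEx(m,cv2.MORPH_OPEN,np.ones((3,3)))
cn=max(cv2.findContours(m,0,2)[0],key=cv2.contourArea); q=C[...][m>0]
q2=np.array([ray('top',*a[0],np.median(q[:,2]))[:2] for a in cn]).astype(np.float32)
print('paddle',cv2.minAreaRect(q2),cv2.boxPoints(cv2.minAreaRect(q2)))
A=np.c_[q[:,:2],np.ones(len(q))]; print('plane',np.linalg.lstsq(A,q[:,2],rcond=None)[0],np.median(q[:,2]))
cv2.imwrite('pics/'+sys.argv[2],cv2.resize(p[170:410,340:660],(800,600)))
E
python3 pad.py .172 t4.png
```

```text
[ 0.465  -0.3389  0.1609] [179.9425  -0.0713  95.0075] 0.28817990940663424 [-0.5263  0.0946 -0.9042]
paddle ((0.45574092864990234, -0.25775009393692017), (0.06552097201347351, 0.16490963101387024), 4.958442211151123) [[ 0.416  -0.1784]
 [ 0.4302 -0.3427]
 [ 0.4955 -0.3371]
 [ 0.4813 -0.1728]]
plane [ 0.0002 -0.0072  0.1666] 0.1684174382914378
```

View pics/t4.png

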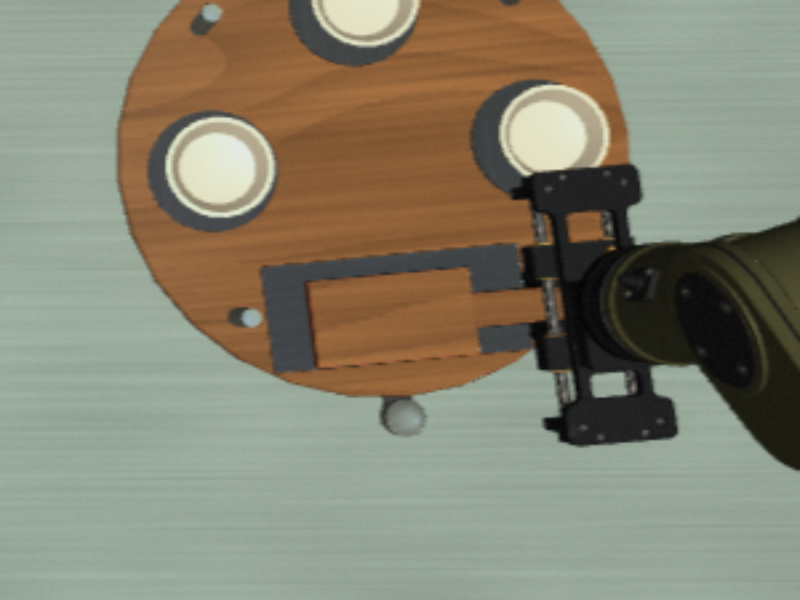

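The paddle hovers squarely over the pad (crop: pad 265–530 × 245–370, blade 308–478). It needs about a 5 mm shift, then lower.

drive_tool:
  targets:
    - [[-0.004,0.002,0.02,0,0,0,0.1],[-0.005,0.002,0.045,0,0,0,0.1],[-0.005,0.002,0.07,0,0,0,0.1],[-0.005,0.002,0.088,0,0,0,0.1],[-0.005,0.002,0.097,0,0,0,0.1],[-0.005,0.002,0.102,0,0,0,0.1],[-0.005,0.002,0.105,0,0,0,0.1],[-0.005,0.002,0.105,0,0,0,0.1]]

```text
t: 12.4
eef_pos: [0.4674, -0.3456, 0.0559]
eef_rot: [0.676, 0.737, 0.0, 0.001]
ft_force: [0.4, 0.1, -0.8]
grip_width: 0.291
grasp_force: 55.0
```

```bash
python3 pad.py .062 t5.png
```

```text
[ 0.4675 -0.3456  0.056 ] [179.9239   0.0486  95.0037] 0.2831151123156454 [-0.591   0.3426 -0.7567]
paddle ((0.4586009979248047, -0.2620173692703247), (0.06538335978984833, 0.16174110770225525), 5.176313400268555) [[ 0.4187 -0.1844]
 [ 0.4333 -0.3455]
 [ 0.4985 -0.3396]
 [ 0.4839 -0.1785]]
plane [ 0.0069 -0.0099  0.0585] 0.06408945540578705
```

drive_tool:
  targets:
    - [[0,0,0.001,0,0,0,0.1],[0,0,0.0025,0,0,0,0.1],[0,0,0.0025,0,0,0,0.1],[0,0,0.0025,0,0,0,0.35],[0,0,0.0025,0,0,0,0.5],[0,0,0.0025,0,0,0,0.5],[0,0,-0.03,0,0,0,0.5],[0,0,-0.09,0,0,0,0.5]]

```text
t: 13.45
eef_pos: [0.4656, -0.3452, 0.1447]
eef_rot: [0.676, 0.737, -0.0, -0.002]
ft_force: [1.4, -0.7, -0.1]
grip_width: 0.499
grasp_force: 0.0
```

```bash
python3 - <<'E'
from h import *
np.set_printoptions(precision=4,suppress=True)
s=ctrl.state(); r=R.from_quat(s['eef_rot']); print(s['eef_pos'],s['joints'],s['grip_width'],s['ft_force'])
print(tool([.4248,.3321,.2]))
E
```

```text
[ 0.4656 -0.3452  0.1447] [ 1.0974  0.9603 -1.0319  1.7638  0.9666  1.0235 -0.2293] 0.49885968281902526 [ 1.4491 -0.7388 -0.0547]
[ 0.6784  0.0183 -0.0539]
```

drive_tool:
  targets:
    - [[0.03,0.0,-0.04,0,0,0,0.7],[0.08,0.002,-0.055,0,0,0,1],[0.135,0.004,-0.055,0,0,0,1],[0.19,0.006,-0.055,0,0,0,1],[0.25,0.008,-0.055,0,0,0,1],[0.31,0.01,-0.055,0,0,0,1],[0.37,0.011,-0.055,0,0,0,1],[0.43,0.012,-0.055,0,0,0,1]]
  grip_force: 15

```text
t: 14.45
eef_pos: [0.4413, 0.0858, 0.2006]
eef_rot: [0.676, 0.737, 0.0, 0.001]
ft_force: [1.3, -0.1, -0.3]
grip_width: 0.997
grasp_force: 0.0
```

drive_tool:
  targets:
    - [[0.055,0.001,0,0,0,0,1],[0.105,0.002,0,0,0,0,1],[0.155,0.004,0,0,0,0,1],[0.2,0.005,0.02,0,0,0,1],[0.23,0.006,0.05,0,0,0,1],[0.248,0.006,0.07,0,0,0,1],[0.248,0.006,0.07,0,0,0,1],[0.248,0.006,0.07,0,0,0,1]]

```text
t: 15.45
eef_pos: [0.4262, 0.3308, 0.1308]
eef_rot: [0.676, 0.737, 0.0, 0.001]
ft_force: [0.1, -0.7, 0.6]
grip_width: 0.999
grasp_force: 0.0
```

```bash
python3 - <<'E'
from h import *
np.set_printoptions(precision=4,suppress=True)
a,d=cams.camera('scene'); C=cloud('scene',d); z=C[...,2]
# pot: points in region with 0<z<.066, from scene view
m=(z>.052)&(z<.066)&(np.abs(C[...,0]-.425)<.06)&(np.abs(C[...,1]-.332)<.05)
q=C[m]; print('pot rim',cv2.minEnclosingCircle(q[:,:2].astype(np.float32)),m.sum())
s=ctrl.state(); r=R.from_quat(s['eef_rot']); print(s['eef_pos'],s['joints'],s['grip_width'],r.as_euler('xyz',degrees=True))
print(tool([.4248,.3321,.02]))
p,d=cams.camera('top'); v=np.hstack([cv2.resize(a[230:350,400:560],(400,300)),cv2.resize(p[180:420,340:660],(400,300))]); cv2.imwrite('pics/s6.png',v)
E
```

```text
pot rim ((0.42596063017845154, 0.33318406343460083), 0.030711054801940918) 287
[0.4264 0.3306 0.131 ] [-0.2308  0.8985 -0.9208  1.8998  0.9617  0.8648 -1.5795] 0.999767079771355 [179.9122   0.0415  94.9498]
[ 0.0017 -0.0017  0.111 ]
```

View pics/s6.png

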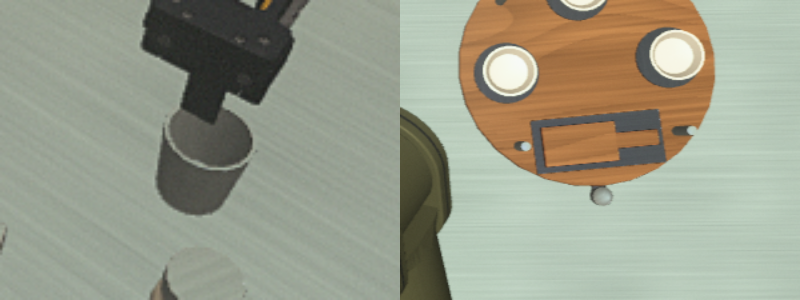

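The gripper is over the pot (left, rim ≈(208,137)). The paddle lies square and inside the pad (right, ≈(600,143)).

drive_tool:
  targets:
    - [[0.002,-0.001,0.03,0,0,0,1],[0.002,-0.001,0.065,0,0,0,1],[0.002,-0.001,0.095,0,0,0,1],[0.002,-0.001,0.109,0,0,0,1],[0.002,-0.001,0.109,0,0,0,0.85],[0.002,-0.001,0.109,0,0,0,0.7],[0.002,-0.001,0.109,0,0,0,0.5],[0.002,-0.001,0.109,0,0,0,0.5]]
  grip_force: 20

```text
t: 16.55
eef_pos: [0.4254, 0.3339, 0.0222]
eef_rot: [0.676, 0.737, 0.001, 0.001]
ft_force: [0.9, -0.1, 4.0]
grip_width: 0.646
grasp_force: 19.9
```

drive_tool:
  targets:
    - [[0,0,0,0,0,0,0.45],[0,0,0,0,0,0,0.45],[0,0,-0.005,0,0,0,0.45],[0,0,-0.03,0,0,0,0.45],[0,0,-0.07,0,0,0,0.45],[0,0,-0.11,0,0,0,0.45],[0,0,-0.15,0,0,0,0.45],[0,0,-0.17,0,0,0,0.45]]

```text
t: 17.55
eef_pos: [0.4247, 0.3338, 0.193]
eef_rot: [0.675, 0.737, 0.001, 0.0]
ft_force: [0.2, 0.3, -1.9]
grip_width: 0.649
grasp_force: 19.7
```

```bash
python3 - <<'E'
from h import *
np.set_printoptions(precision=4,suppress=True)
a,d=cams.camera('scene'); C=cloud('scene',d); z=C[...,2]
s=ctrl.state(); e=s['eef_pos']; print(e,s['grip_width'],s['grasp_force'],s['ft_force'],tool([.456,-.2385,.2]))
m=(z>e[2]-.1)&(z<e[2]+.07)&(np.abs(C[...,0]-.425)<.04)&(np.abs(C[...,1]-.333)<.05); q=C[m]; print(np.percentile(q,[1,99],axis=0))
cv2.imwrite('pics/s7.png',a[130:370,380:640])
E
```

```text
[0.4252 0.3346 0.1945] 0.6443964346189258 19.68960685822367 [-0.2437  0.3024  1.0427] [-0.5736 -0.0194 -0.0069]
[[0.3858 0.3119 0.1706]
 [0.4643 0.3643 0.2634]]
```

View pics/s7.png

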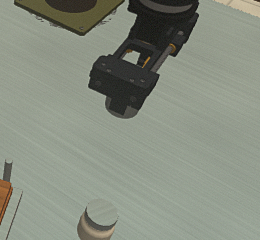

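drive_tool:
  targets:
    - [[-0.025,-0.001,0,0,0,0,0.45],[-0.065,-0.002,0,0,0,0,0.45],[-0.115,-0.004,0,0,0,0,0.45],[-0.165,-0.006,0,0,0,0,0.45],[-0.215,-0.007,0,0,0,0,0.45],[-0.265,-0.009,0,0,0,0,0.45],[-0.315,-0.011,0,0,0,0,0.45],[-0.365,-0.012,0,0,0,0,0.45]]

```text
t: 18.6
eef_pos: [0.4438, -0.0332, 0.1903]
eef_rot: [0.676, 0.737, -0.001, -0.0]
ft_force: [0.3, 0.2, -1.2]
grip_width: 0.647
grasp_force: 19.7
```

drive_tool:
  targets:
    - [[-0.05,-0.002,0,0,0,0,0.45],[-0.1,-0.003,0,0,0,0,0.45],[-0.15,-0.005,0,0,0,0,0.45],[-0.185,-0.006,0,0,0,0,0.45],[-0.203,-0.007,0.01,0,0,0,0.45],[-0.208,-0.007,0.03,0,0,0,0.45],[-0.208,-0.007,0.05,0,0,0,0.45],[-0.208,-0.007,0.06,0,0,0,0.45]]

```text
t: 19.6
eef_pos: [0.4549, -0.2378, 0.1297]
eef_rot: [0.675, 0.738, -0.0, -0.001]
ft_force: [0.9, 0.5, -1.5]
grip_width: 0.646
grasp_force: 19.7
```

```bash
python3 - <<'E'
from h import *
np.set_printoptions(precision=4,suppress=True)
s=ctrl.state(); r=R.from_quat(s['eef_rot']); print(s['eef_pos'],r.as_euler('xyz',degrees=True),s['grip_width'],s['grasp_force'],tool([.456,-.2375,.0845]))
p,d=cams.camera('top'); C=cloud('top',d); z=C[...,2]; hsv=cv2.cvtColor(p,cv2.COLOR_BGR2HSV)
m=((np.abs(z-.062)<.012)&(hsv[...,1]>90)&(np.abs(C[...,0]-.46)<.07)&(C[...,1]>-.37)&(C[...,1]<-.17)).astype(np.uint8)
m=cv2.morphologyEx(m,2,np.ones((3,3))); cs=np.vstack(cv2.findContours(m,0,2)[0]); q=np.array([ray('top',*a[0],.062)[:2] for a in cs]).astype(np.float32); print(cv2.minAreaRect(q))
E
```

```text
[ 0.4549 -0.2378  0.1297] [-179.8933   -0.0806   95.1169] 0.6456143112223844 19.667253103144162 [0.0002 0.0012 0.0452]
((0.4540986716747284, -0.2135460078716278), (0.06585562974214554, 0.06467854976654053), 4.829648971557617)
```

drive_tool:
  targets:
    - [[0,0.001,0.015,0,0,0,0.45],[0,0.001,0.028,0,0,0,0.45],[0,0.001,0.037,0,0,0,0.45],[0,0.001,0.042,0,0,0,0.45],[0,0.001,0.045,0,0,0,0.45],[0,0.001,0.0455,0,0,0,0.45],[0,0.001,0.0455,0,0,0,0.45],[0,0.001,0.0455,0,0,0,0.6]]

```text
t: 20.65
eef_pos: [0.457, -0.2391, 0.0863]
eef_rot: [0.676, 0.737, 0.0, 0.001]
ft_force: [-0.5, 0.2, -0.5]
grip_width: 0.647
grasp_force: 19.7
```

drive_tool:
  targets:
    - [[0,0,0,0,0,0,0.75],[0,0,0,0,0,0,0.9],[0,0,0,0,0,0,0.95],[0,0,-0.02,0,0,0,0.95],[0,0,-0.05,0,0,0,0.95],[0,0,-0.09,0,0,0,0.95],[0.0,0,-0.13,0,0,0,0.95],[0.04,0,-0.15,0,0,0,0.95]]

```text
t: 21.65
eef_pos: [0.4542, -0.2009, 0.2375]
eef_rot: [0.678, 0.735, 0.001, 0.002]
ft_force: [0.5, 1.4, -0.2]
grip_width: 0.949
grasp_force: 0.0
```

drive_tool:
  targets:
    - [[0.05,0,0,0,0,0,0.95],[0.1,0,0,0,0,0,0.95],[0.15,0,0,0,0,0,0.95],[0.2,0,0,0,0,0,0.95],[0.22,0,0,0,0,0,0.95],[0.22,0,0,0,0,0,0.95],[0.22,0,0,0,0,0,0.95],[0.22,0,0,0,0,0,0.95]]

```text
t: 22.65
eef_pos: [0.4341, 0.0187, 0.2357]
eef_rot: [0.676, 0.737, -0.0, 0.0]
ft_force: [0.1, 0.1, 0.0]
grip_width: 0.948
grasp_force: 0.0
```

```bash
python3 - <<'E'
from h import *
a,d=cams.camera('scene'); p,_=cams.camera('top')
cv2.imwrite('pics/s8.png',np.vstack([cv2.resize(a[90:390,60:560],(500,300)),cv2.resize(p[120:350,130:600],(500,245))]))
E
```

```text
(no output)
```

View pics/s8.png

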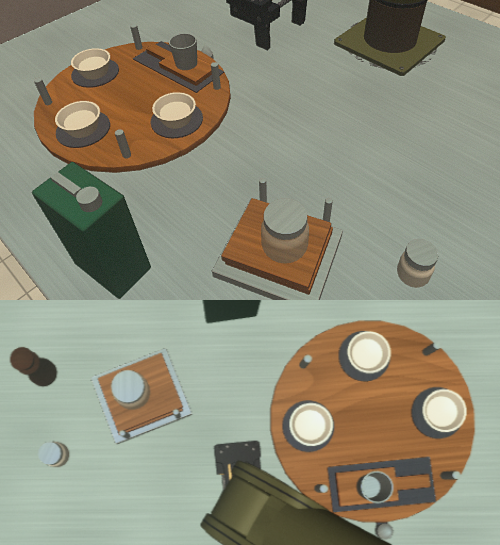

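The pot stands upright on the middle of the blade (bottom view ≈(377,487)). The paddle is inside the pad, the stack is piled in its rack, and the shaker and mill haven't moved.

```bash
python3 -c "
from cell import ctrl; print(ctrl.job_done())"
```

```text
the job is handed in; nothing more can be done
None
```

I handed the job in after about 23 s of robot time: the stand is at its next stop (the gripper slipped off the post part-way and the spring carried it home), the paddle lies square in the pad with the pot upright on its blade, and the stack, shaker and mill are in place; no verdict was returned.

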